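Set the sole jig's slotted adjuster

ROBOT

A 6-joint arm with a two-finger parallel gripper is mounted at the origin on the work surface. World frame = base frame: x ahead of the robot, y to its left, z up, the work surface at z = 0. Lengths are in m, angles in degrees, forces in N, time in s.
With the tool pointing down it reaches from about 0.4 to 0.825 m from the base axis. Payload 7 kg.
Tool frame: the origin (TCP) lies between the finger pads; the fingertips stand 25 mm ahead of it and the grasp point (between the pads) lies 6 mm ahead of it; z points along the fingers, y is the line along which they close (so a half turn about z gives the same grasp; the last joint's range is limited). The gripper opens to 88 mm and grips with 3 to 60 N. Pads are 19 mm wide; open, the fingers measure 130 mm over their backs; the gripper's body (78 mm by 193 mm) begins 47 mm behind the grasp point.
Start: joints at [82.512, 20.546, 0.682, 0, -70.136, -16.507], TCP at [0.275, 0.617, 0.252] pointing down, gripper open.
Joint ranges: [-176.03, 176.03], [-82.01, 121.73], [-58.28, 71.71], [-173.87, 95.51], [-174.79, -0.11], [-173.66, 173.66]. Speed limits (degrees/s): [136.94, 136.94, 172.46, 180, 180, 180].

INTERFACE

Orientations are given as [roll, pitch, yaw] about the fixed x, y, z axes, in that order (R = Rz(yaw) Ry(pitch) Rx(roll)).
In Python, from plant import status, optics, job gives the robot as it stands. The module is installed in compiled form; this text tells all that it offers.
- The arm moves only by the shell command python3 -m pendant FILE, which reads ROWS from the file FILE. ROWS is 1 to 8 rows, one to a line, with the numbers parted by commas; each row has 5 numbers: dx, dy, dz in m, then a turn about the tool's z in degrees, then the finger opening in m; each row is the pose to reach, as a shift and turn from the pose commanded when the command began, along the tool's axes at that moment; what a row does not reach only later rows make up. A row lasts 1/8 s, in which the tool goes at most 0.0625 m and 10.7 degrees, less where a joint would pass 70% of its speed; a pose out of reach is approached as far as the arm can. The fingers move at their own pace and stop on an object; the grip force is fixed at half the most. Time passes only in rows, so rows that do not move let the fingers close. It prints the time, the measured TCP pose, the force, the opening and the grip force at its end. Input that does not fit is refused with a message, and nothing moves.
- status.get_obs(): the state, without advancing time (a new reading comes with each control period).
- optics.snapshot(name): name is "side" or "top"; returns a dict with "frame" (480x640x3 uint8, red, green, blue), "z_map" (480x640 float32, m along the optical axis (not along the pixel's ray), 0 where there is no reading), "fovy" (degrees; the focal length in pixels is half the picture's height over the tangent of half this angle, whatever the lens; pixels are square), "cx", "cy" (the principal point, pixels), "R" (3x3) and "t" (3): a world point X has camera coordinates R X + t. Camera axes: x right, y down, z forward; pixel columns grow to the right and rows downward; lengths in m; the calibration is good to about 2 mm. A picture is of the moment at which its call begins.
- job.close_job(): hands the job in; it is judged then, once.
The state is a dict: "clock": time; "joint_pos": joint angles; "qvel": joint speeds; "tau": joint torques, N m; "tool_pos": TCP position; "orientation": TCP orientation; "force": force on the tool from outside, world axes, zero at the start; "moment": the same for the moment, N m; "opening": finger opening in m; "gripper_force": force on a finger pad.
Only numpy, scipy, OpenCV 4.12 (cv2) and the standard library are available. Lean on these libraries where they do the work, as an engineer would, in place of code of your own. Each camera call takes 0.05 s, during which the arm holds its last target. There are 200 camera calls.

TASK

Take the flat screwdriver out of its wooden block, rest its blade lightly on the slotted screw of the orange sole jig and rotate it until the blade drops fully into the slot, never pressing on the jig with more than about 2 kg (20 N). With the blade in the slot turn the adjuster clockwise until its pointer lines up with the fixed index bar, then stand the screwdriver back in its block and let go. Touch the jig with nothing but the screwdriver, and leave the shoe, the hammer and the can where they are.

Things in the scene. Friction and masses are not known exactly. Their poses are not given: they have to be found in the camera images.
- jig: Fixed orange sole jig. Origin on the table under the adjuster's upright axis, z up. Housing 100 x 100 mm centred on it, top 70 mm high; a sole pad (62 mm high) and two pins (70 mm) stand on its +y side, out to y = 230 mm. On the housing lies the adjuster: a dark dial 62 mm across, 8 mm thick, with a pointer bar 4 mm wide, 16 to 32 mm off the axis, and on it the slotted screw head.
- screw_top (a point): On the adjuster's axis, level with the flat top of the screw head, 86 mm above the table; axes as the jig. Steel head 28 mm across, 8 mm high, one straight slot right across its middle: 4.2 mm wide, 7 mm at the mouth by a bevel 1.4 mm deep, 6 mm deep in all. The screw does not move up or down.
- adjuster (a joint): Turn of dial, pointer and screw head as one, rad, growing clockwise seen from above; stays where left; takes about 0.1 N m. At 0 the pointer lies along the jig's +y, at 1.2 straight at the index bar; starts at 0 to 0.35; range -0.1 to 1.9. The slot's direction is not measured: at the start anywhere up to 46 degrees either side of the jig's x axis, unrelated to this value.
- index_bar (a point): Top centre of the fixed steel index bar, 12 x 4 mm, standing on the housing just outside the dial, 41 mm off the adjuster's axis, 80 mm above the table.
- driver: Flat screwdriver, 137 mm long, about 140 g, standing tip down in the block. Origin at the middle of the blade's end, z up to the handle. Blade 16 mm wide along x, 2.5 mm thick along y, 16 mm long; shank 8 mm round to z = 56 mm; black collar 31 mm across, z = 56 to 64 mm; square wooden handle 28 x 28 mm, faces square to x and y, z = 64 to 136 mm.
- driver_tip (a point): The middle of the blade's end, the driver's origin; its axes are the driver's.
- block: Fixed wooden block 90 x 90 x 62 mm high with one square hole right through it, 22 x 22 mm, at its centre. Origin under its centre on the table. The driver hangs in the hole by its collar, on the block's top, with its tip 6 mm above the table.
- block_hole0 (a point): Centre of the mouth of the hole, at the block's top, 62 mm above the table.
- shoe: Bystander: white sneaker, 250 x 78 x 96 mm high, loose. Origin under its middle.
- hammer: Bystander: hammer lying on the table, about 260 mm long and 26 mm high, loose. Origin under its middle.
- can: Bystander: closed can, 74 mm across, 110 mm high, loose. Origin under its centre.
Things that resemble listed ones, but are neither listed nor needed, are in the scene too. There is more than one size of the driver; the job needs the largest.

How it is judged:
By the outcome, as a careful person would: the job done as asked, in the order asked, and still so for the second after the job is handed in, with the robot touching nothing.
It also fails if it takes over 64 s, if anything falls off the work surface, if the arm or the gripper's body presses on something with over 40 N, if the wrist force passes 120 N, or if a joint passes its speed limit or range.

## Working session

There is one attempt and no reset: what is moved stays moved. The work goes in short steps, Python scripts to look and compute and a shell command to move; the robot and the scene stay as the last step left them, time stands still between calls to the robot, and variables do not carry over. Pictures are saved under pics/ and viewed, at most 10 in all, crops included, and the job is handed in when it is done.

```bash
mkdir -p pics
python3 - <<'E'
from plant import status, optics
import cv2,json
o=status.get_obs();print(o)
for n in("top","side"):
    s=optics.snapshot(n);cv2.imwrite(f"pics/{n}0.png",s["frame"][:,:,::-1]);print(n,s["fovy"],s["cx"],s["cy"],s["R"],s["t"])
E
```

```text
{'clock': 0.0, 'joint_pos': array([ 8.25112264e+01,  2.05921741e+01,  6.33861193e-01, -2.12819979e-02,
       -7.01359210e+01, -1.65067957e+01]), 'qvel': array([-0.04531215,  0.00430164, -0.05018559, -0.01807395,  0.03290381,
        0.07080744]), 'tau': array([ 1.87517021e-04, -5.82708442e+01,  2.93043888e+01,  6.99652523e+00,
        6.87154839e-03, -1.69074842e-04]), 'tool_pos': array([0.27433297, 0.61624478, 0.25061132]), 'orientation': array([ 1.79903965e+02, -7.59555239e-03, -2.40028108e+01]), 'force': array([ 0.21979306, -0.67305462,  1.04706579]), 'moment': array([ 0.0130047 , -0.00408067,  0.00541387]), 'gripper_force': 0.0, 'opening': 0.08764489756002813}
top 56.337823445683334 317.2099412528048 234.58882747061935 [[ 0.0288152  -0.99945597 -0.01604531]
 [-0.9907224  -0.02642328 -0.13330764]
 [ 0.13281115  0.01973774 -0.99094481]] [-0.12559191  0.56279367  0.8450899 ]
side 45.498472750248084 310.71114805501804 252.37016840309354 [[ 0.95029772 -0.31059275 -0.02159596]
 [-0.1919628  -0.52989798 -0.82604988]
 [ 0.24512145  0.78913894 -0.5631831 ]] [-0.56188808  0.11114625  0.98225183]
```

View pics/top0.png

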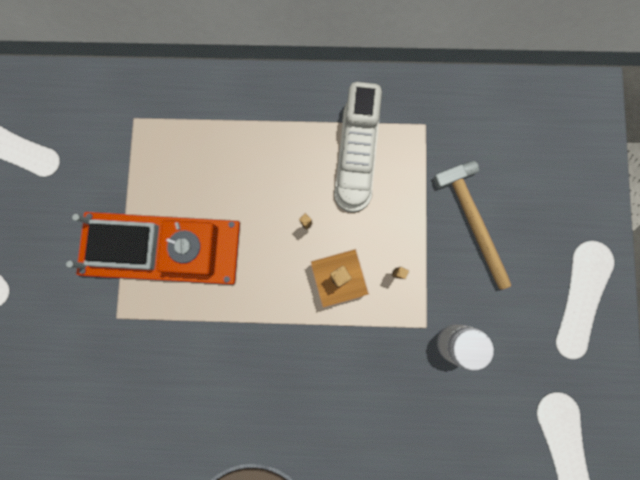

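View pics/side0.png

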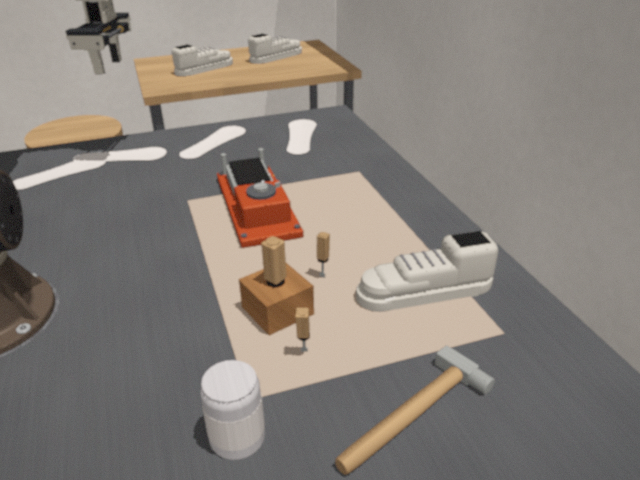

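Top view: jig dial at about (183,247), block and big driver at (340,279), shoe at (358,145), can at (468,347), and two smaller drivers at (305,220) and (400,272). Next I zoom on the dial and the block.

```bash
cat > h.py <<'E'
import numpy as np,cv2
from plant import optics,status
def snap(n,k=1):
    s=optics.snapshot(n)
    s["f"]=240/np.tan(np.radians(s["fovy"])/2)
    if k>1: s["frame"]=np.mean([s["frame"].astype(float)]+[optics.snapshot(n)["frame"] for _ in range(k-1)],0).astype(np.uint8)
    s["hsv"]=cv2.cvtColor(s["frame"],cv2.COLOR_RGB2HSV); return s
def ray(s,u,v,z):
    "pixel(s) -> world on plane z"
    d=np.stack([(np.asarray(u,float)-s["cx"])/s["f"],(np.asarray(v,float)-s["cy"])/s["f"],np.ones(np.shape(u))],-1)@s["R"]
    c=-s["R"].T@s["t"]; return c+d*((z-c[2])/d[...,2])[...,None]
def proj(s,X):
    c=np.asarray(X)@s["R"].T+s["t"]; return c[...,:2]/c[...,2:]*s["f"]+[s["cx"],s["cy"]]
def ortho(s,c,z,half,n):
    "top-down rectified patch of plane z: column=+x, row down=-y"
    g=np.linspace(-half,half,n); X,Y=np.meshgrid(c[0]+g,c[1]-g)
    p=proj(s,np.stack([X,Y,0*X+z],-1)).astype(np.float32)
    return cv2.remap(s["frame"],p[...,0],p[...,1],cv2.INTER_CUBIC)
E
python3 - <<'E'
from h import *
s=snap("top",8)
H=s["hsv"];print("f",s["f"])
a=ray(s,np.array([184.,341]),np.array([247.,277]),np.array([.086,.15]));print(a)
# orange jig: top housing blob by depth
def zw(s):
    v,u=np.mgrid[:480,:640]; z=s["z_map"]
    P=np.stack([(u-s["cx"])/s["f"]*z,(v-s["cy"])/s["f"]*z,z],-1); return (P-s["t"])@s["R"]
P=zw(s); z=P[...,2]
for c in [(184,247),(341,277),(205,265),(325,295)]: print(c,P[c[1],c[0]])
def rect(m,zz,name):
    cs,_=cv2.findContours(m.astype(np.uint8),0,2)
    for c in cs:
        if cv2.contourArea(c)<60: continue
        w=ray(s,c[:,0,0],c[:,0,1],zz)[:,:2]*1000
        print(name,cv2.contourArea(c),cv2.minAreaRect(w.astype(np.float32)))
roi=np.zeros((480,640),bool); roi[225:320,290:390]=1
ok=s["z_map"]>0
rect(roi&ok&(abs(z-.062)<.012),.062,"block")
rect(roi&ok&(abs(z-.142)<.02),.142,"handle")
roi[:]=0; roi[200:300,60:250]=1
orange=(H[...,0]<9)&(H[...,1]>170)
rect(roi&orange&(abs(z-.07)<.012),.07,"housing")
rect(roi&(orange|(z>.01))&ok&(z<.3),.02,"jigall")
J=ortho(s,P[247,184],.08,.06,560);K=s["frame"][215:285,65:250]
B=cv2.resize(s["frame"][235:325,295:385],(240,240),interpolation=2)
cv2.imwrite("pics/dial.png",np.hstack([J,np.vstack([B,np.zeros((320,240,3),np.uint8)])])[:,:,::-1])
E
```

```text
f 448.1818600108237
[[ 0.52958666  0.13591522  0.086     ]
 [ 0.4796843  -0.15444874  0.15      ]]
(184, 247) [0.52942667 0.13539289 0.08763583]
(341, 277) [ 0.47996098 -0.15469288  0.1431533 ]
(205, 265) [0.49816971 0.09877781 0.07069793]
(325, 295) [ 0.4487603 -0.1283434  0.0577165]
block 2201.0 ((482.6590576171875, -154.5312042236328), (89.99434661865234, 90.01612854003906), 17.20370864868164)
handle 240.0 ((482.2408752441406, -154.1405029296875), (27.720998764038086, 28.288026809692383), 33.29568862915039)
jigall 10061.0 ((534.4148559570312, 219.05145263671875), (341.6925964355469, 129.64532470703125), 88.24349212646484)
```

View pics/dial.png

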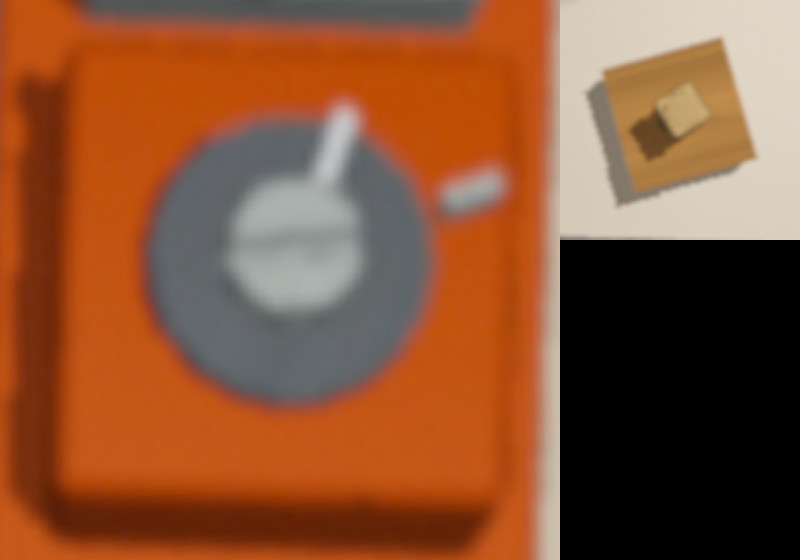

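Crop (dial.png): dial centre near (291,262), screw head near (296,245) with its slot about 5° off world x, pointer pointing up-right to (345,105), index bar at (473,190). Block at 17°, handle at 33°. Next I measure the dial precisely.

```bash
cat > dial.py <<'E'
from h import *
def dial(s):
    out={}
    def patch(z): 
        n=601; return ortho(s,(.5295,.1355),z,.06,n)
    def xy(p): return np.array([.5295-.06+p[0]*.0002,.1355+.06-p[1]*.0002])
    def blob(m,want=None):
        cs,_=cv2.findContours(m.astype(np.uint8),0,2); return sorted(cs,key=cv2.contourArea)[::-1]
    I=patch(.078);h=cv2.cvtColor(I,cv2.COLOR_RGB2HSV)
    g=(h[...,1]<110); g[:110]=0
    m=cv2.morphologyEx(g.astype(np.uint8),cv2.MORPH_OPEN,np.ones((45,45)))
    c=cv2.convexHull(blob(m)[0]); e=cv2.fitEllipse(c); out["dial"]=xy(e[0]),np.array(e[1])*.2
    # housing yaw from orange edges
    # index bar and pointer
    bright=g&(h[...,2]>125)
    I=patch(.080);h=cv2.cvtColor(I,cv2.COLOR_RGB2HSV)
    b=(h[...,1]<90)&(h[...,2]>120); b[:110]=0
    for c in blob(b)[:4]:
        if cv2.contourArea(c)<200: continue
        r=cv2.minAreaRect(c);out.setdefault("bright80",[]).append((xy(r[0]).round(4),np.array(r[1])*.2,r[2]))
    I=patch(.086);h=cv2.cvtColor(I,cv2.COLOR_RGB2HSV)
    return out,I
E
python3 - <<'E'
from dial import *
s=snap("top",10);o,I=dial(s);print(o)
g=cv2.cvtColor(I,cv2.COLOR_RGB2GRAY).astype(float)
for y in range(200,400,12):print(y,[int(v) for v in g[y,180:440:13]])
# housing edges & other objects
z=s["z_map"];v,u=np.mgrid[:480,:640]
P=(np.stack([(u-s["cx"])/s["f"]*z,(v-s["cy"])/s["f"]*z,z],-1)-s["t"])@s["R"]
for n,(a,b,c,d) in dict(small1=(210,232,295,315),small2=(262,282,390,412)).items():
    q=P[a:b,c:d].reshape(-1,3);q=q[z[a:b,c:d].ravel()>0];print(n,q[q[:,2].argmax()])
H=s["hsv"];o=((H[...,0]<14)&(H[...,1]>150)&(z>0)); m=np.zeros_like(o);m[205:292,60:250]=1
for lo,hi,zz in((.06,.08,.07),(.0,.03,.015)):
    w=P[o&m&(P[...,2]>lo)&(P[...,2]<hi)][:,:2]*1000
    print(zz,len(w),cv2.minAreaRect(w.astype(np.float32)),np.median(P[o&m&(P[...,2]>lo)&(P[...,2]<hi)][:,2]))
E
```

```text
{'dial': (array([0.53184056, 0.14042992]), array([61.0789856 , 62.23781738])), 'bright80': [(array([0.539 , 0.1448]), array([60.70786133, 42.38604431]), 55.61965560913086), (array([0.5873, 0.1245]), array([97.99998779,  4.39999924]), 90.0), (array([0.5705, 0.1537]), array([ 6.60112076, 13.88108063]), 69.44395446777344)]}
200 [93, 96, 100, 100, 99, 100, 100, 106, 116, 123, 127, 133, 167, 182, 140, 98, 99, 99, 102, 106]
212 [92, 99, 100, 100, 100, 98, 105, 128, 150, 159, 163, 166, 171, 162, 131, 102, 98, 100, 101, 102]
224 [96, 101, 100, 100, 100, 98, 122, 156, 170, 173, 175, 175, 174, 167, 148, 117, 100, 101, 100, 100]
236 [99, 101, 101, 101, 101, 111, 147, 171, 175, 175, 175, 174, 175, 173, 165, 140, 107, 101, 100, 100]
248 [101, 100, 101, 100, 100, 123, 160, 173, 172, 171, 169, 169, 168, 166, 164, 145, 111, 100, 100, 101]
260 [102, 100, 101, 100, 98, 124, 156, 160, 158, 154, 152, 151, 150, 150, 149, 138, 109, 101, 101, 101]
272 [101, 100, 101, 99, 97, 123, 145, 147, 146, 147, 150, 150, 149, 151, 156, 146, 114, 101, 100, 101]
284 [101, 101, 102, 100, 105, 136, 156, 158, 158, 161, 165
[... 629 characters left out ...]
98, 100, 103, 102, 103, 102, 102, 102]
368 [93, 98, 103, 103, 105, 105, 104, 102, 100, 98, 99, 101, 101, 103, 103, 102, 103, 103, 102, 104]
380 [98, 90, 98, 103, 106, 104, 103, 103, 101, 100, 100, 102, 104, 104, 102, 103, 104, 101, 101, 105]
392 [106, 90, 89, 101, 105, 105, 103, 103, 101, 101, 102, 103, 104, 103, 102, 104, 102, 101, 102, 106]
small1 [ 0.60148091 -0.07380067  0.01780021]
small2 [ 0.48097246 -0.29371718  0.0168508 ]
0.07 1867 ((534.6017456054688, 211.7000732421875), (244.53346252441406, 100.04834747314453), 88.1646957397461) 0.07022826429081576
0.015 3333 ((534.1319580078125, 210.14730834960938), (319.31121826171875, 129.31826782226562), 88.54019165039062) 0.020545884348343143
```

```bash
cat > go.py <<'E'
# python3 go.py x y z yaw : needed shift/turn in present tool axes (measured)
import sys
from h import *
from scipy.spatial.transform import Rotation as R
o=status.get_obs(); t=np.array(sys.argv[1:4],float); yaw=float(sys.argv[4])
M=R.from_euler("xyz",o["orientation"],degrees=True)
print("clock",o["clock"],"pos",o["tool_pos"].round(4),"rpy",o["orientation"].round(2),"q",o["joint_pos"].round(1))
print("F",o["force"].round(2),"M",o["moment"].round(3),"open",round(o["opening"],4),"grip",round(o["gripper_force"],1))
print("shift",M.inv().apply(t-o["tool_pos"]).round(4),"turn",round(-((yaw-o["orientation"][2]+180)%360-180),2))
E
echo '0.038,0.047,0,4,0.088
0.076,0.094,0,8,0.088
0.114,0.141,0,12,0.088
0.152,0.188,0,16,0.088
0.19,0.235,0,20,0.088
0.228,0.282,0,24,0.088
0.266,0.329,0,28,0.088
0.304,0.376,0,32,0.088' > rows.txt && python3 -m pendant rows.txt; python3 go.py .4824 -.1542 .20 -56.7
```

```text
clock: 2.0
tool_pos: [0.3995, 0.1478, 0.2521]
orientation: [-179.9, 0.0, -56.1]
force: [1.8, 0.9, 0.2]
opening: 0.0874
gripper_force: 0.0
clock 2.0 pos [0.3995 0.1478 0.2521] rpy [-1.7991e+02  1.0000e-02 -5.6080e+01] q [ 47.1  -3.9 -28.7   0.  -65.2 -13.2]
F [1.79 0.93 0.2 ] M [ 0.004 -0.256 -0.042] open 0.0874 grip 0.0
shift [0.2968 0.0998 0.0519] turn 0.62
```

```bash
echo '0.05,0.017,0,0,0.088
0.1,0.034,0,0,0.088
0.15,0.05,0,0,0.088
0.2,0.067,0.01,0,0.088
0.25,0.084,0.02,0.6,0.088
0.296,0.1,0.05,0.6,0.088
0.296,0.1,0.05,0.6,0.088
0.296,0.1,0.05,0.6,0.088' > rows.txt && python3 -m pendant rows.txt; python3 go.py .4824 -.1542 .112 -56.7
```

```text
clock: 3.0
tool_pos: [0.4819, -0.152, 0.2017]
orientation: [180.0, 0.0, -56.7]
force: [0.8, 0.2, 0.3]
opening: 0.0876
gripper_force: 0.0
clock 3.0 pos [ 0.4819 -0.152   0.2017] rpy [179.99   0.   -56.65] q [  4.8   6.9 -24.5   0.  -58.6  28.5]
F [0.77 0.18 0.26] M [ 0.034 -0.028 -0.017] open 0.0876 grip 0.0
shift [0.0021 0.0008 0.0897] turn 0.05
```

```bash
echo '0.002,0.001,0.04,0,0.088
0.002,0.001,0.075,0,0.088
0.002,0.001,0.09,0,0.088
0.002,0.001,0.09,0,0.088
0.002,0.001,0.09,0,0.036
0.002,0.001,0.09,0,0.036
0.002,0.001,0.09,0,0.02
0.002,0.001,0.09,0,0.02' > rows.txt && python3 -m pendant rows.txt; echo '0,0,0,0,0.02
0,0,0,0,0.02
0,0,0,0,0.02' > rows.txt && python3 -m pendant rows.txt; python3 go.py .4824 -.1542 .112 -56.7
```

```text
clock: 4.0
tool_pos: [0.4824, -0.1541, 0.1119]
orientation: [-180.0, -0.0, -56.6]
force: [-0.0, 0.3, -0.2]
opening: 0.0534
gripper_force: 0.0
clock: 4.38
tool_pos: [0.4822, -0.1541, 0.1115]
orientation: [180.0, 0.0, -56.6]
force: [0.0, -0.9, 0.1]
opening: 0.0275
gripper_force: 30.0
clock 4.375 pos [ 0.4822 -0.1541  0.1115] rpy [ 1.7999e+02  1.0000e-02 -5.6600e+01] q [  4.5  12.9 -30.9   0.  -46.2  28.9]
F [ 0.01 -0.93  0.07] M [-0.067  0.078  0.027] open 0.0275 grip 30.0
shift [ 0.0002 -0.0001 -0.0005] turn 0.1
```

```bash
echo '0,0,-0.02,0,0.02
0,0,-0.05,0,0.02
0,0,-0.09,0,0.02
0,0,-0.12,0,0.02
0,0,-0.13,0,0.02
0,0,-0.13,0,0.02' > rows.txt && python3 -m pendant rows.txt
python3 - <<'E'
from h import *
s=snap("side",4);o=status.get_obs();p=o["tool_pos"]
print(p,o["force"])
u,v=proj(s,p-[0,0,.10]).astype(int);print(u,v)
cv2.imwrite("pics/lift.png",cv2.resize(s["frame"][v-60:v+40,u-65:u+65],(780,600),interpolation=2)[:,:,::-1])
E
```

```text
clock: 5.12
tool_pos: [0.4821, -0.1539, 0.2413]
orientation: [-180.0, 0.0, -56.6]
force: [0.3, 0.7, -1.0]
opening: 0.0278
gripper_force: 30.0
[ 0.48157049 -0.15396843  0.24013016] [-0.04182752  0.01345477 -2.12702475]
272 242
```

View pics/lift.png

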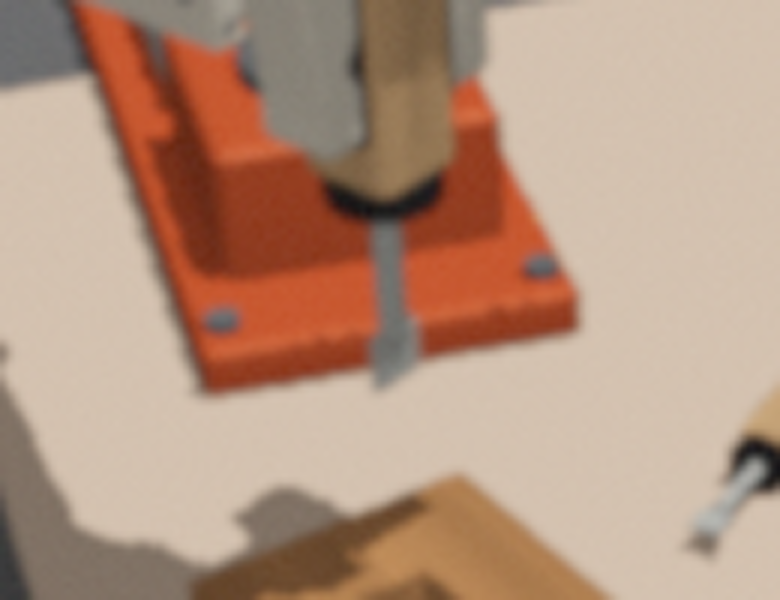

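Lift picture: driver is held upright, collar at (385,200), blade end running from (375,385) up to (415,355), which matches the 33° direction. So the blade yaw is tool yaw + 90°. Next I fit the slot.

```bash
cat > slot.py <<'E'
from h import *
def slot(n,c=(.532,.1408),z=.086,k=6,ret=False):
    s=snap(n,k); I=ortho(s,c,z,.06,601).astype(np.uint8); g=cv2.cvtColor(I,cv2.COLOR_RGB2GRAY); h=cv2.cvtColor(I,cv2.COLOR_RGB2HSV)
    xy=lambda p:np.array([c[0]-.06+p[0]*.0002,c[1]+.06-p[1]*.0002])
    m=((h[...,1]<90)&(g>134)).astype(np.uint8)
    m=cv2.morphologyEx(cv2.morphologyEx(m,3,np.ones((21,21))),2,cv2.getStructuringElement(2,(61,61)))
    cs,_=cv2.findContours(m,0,2); cs=[q for q in cs if cv2.pointPolygonTest(q,(300,300),False)>=0]
    e=cv2.fitEllipse(cv2.convexHull(cs[0])); print(n,"head",xy(e[0]).round(4),np.array(e[1])*.2)
    yy,xx=np.mgrid[:601,:601]; r=np.hypot(xx-e[0][0],yy-e[0][1]); d=r<52
    w=np.clip(np.percentile(g[d],70)-6-g.astype(float),0,None)*d
    mx,my=(w*xx).sum()/w.sum(),(w*yy).sum()/w.sum()
    C=np.cov(np.stack([xx[d],-yy[d]]),aweights=w[d]); _,V=np.linalg.eigh(C); a=np.degrees(np.arctan2(V[1,1],V[0,1]))
    a=(a+90)%180-90
    print("slot mid",xy((mx,my)).round(4),"yaw",round(a,1))
    return I
if __name__=="__main__":
    P=[slot("top")[150:450,150:450],slot("side")[150:450,150:450]]
    cv2.imwrite("pics/slot.png",np.hstack(P)[:,:,::-1])
E
python3 slot.py
```

```text
Traceback (most recent call last):
  File "slot.py", line 17, in <module>
    P=[slot("top")[150:450,150:450],slot("side")[150:450,150:450]]
       ~~~~^^^^^^^
  File "slot.py", line 8, in slot
    e=cv2.fitEllipse(cv2.convexHull(cs[0])); print(n,"head",xy(e[0]).round(4),np.array(e[1])*.2)
                                    ~~^^^
IndexError: list index out of range
```

Run:
```python
from h import *
P=[]
for n in("top","side"):
    s=snap(n,4);P.append(ortho(s,(.532,.1408),.086,.06,400))
cv2.imwrite("pics/slot.png",np.hstack(P)[:,:,::-1])
```

```text
(no output)
```

View pics/slot.png

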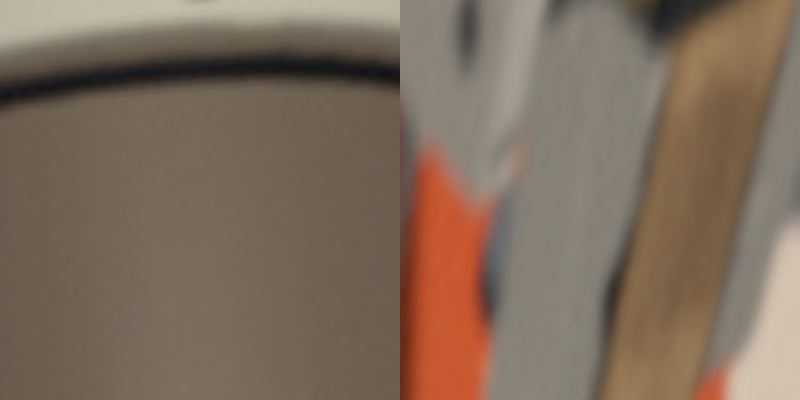

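The arm hides the dial in both views here (link over it in the top half, hand in front in the side half). I will fit the slot from the saved start pictures.

Run:
```python
import slot,h,numpy as np,cv2
o=slot.snap
def f(n,k=1):
    s=o(n); s["frame"]=cv2.imread(f"pics/{n}0.png")[:,:,::-1].copy(); return s
slot.snap=f
P=[]
for n in("top","side"):
    try:P.append(slot.slot(n)[100:500,100:500])
    except Exception as e: print(n,e);P.append(h.ortho(f(n),(.532,.1408),.086,.06,601)[100:500,100:500])
cv2.imwrite("pics/slot2.png",np.hstack(P)[:,:,::-1])
```

```text
top head [0.5326 0.1414] [28.25664063 29.42242126]
slot mid [0.5327 0.1416] yaw 3.9
side head [0.5312 0.1426] [28.43465271 35.14083862]
slot mid [0.531  0.1378] yaw 8.9
```

View pics/slot2.png

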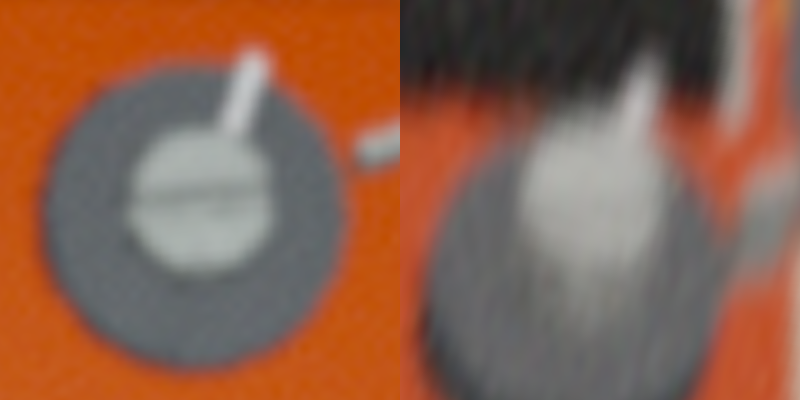

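Start pictures: top half shows the head centred at (200,198) with its slot from (132,203) to (268,190), about 5° yaw, and the pointer running toward (260,55), about 70°. The index bar lies at about 20°, so roughly 50° of clockwise turn is needed.

```bash
python3 go.py .532 .1413 .225 -65
```

```text
clock 6.125 pos [ 0.4822 -0.154   0.2416] rpy [-180.     -0.    -56.59] q [  4.6   5.  -21.1  -0.  -64.   28.9]
F [0.24 0.3  0.01] M [-0.024  0.015 -0.013] open 0.0279 grip 30.0
shift [-0.2191 -0.2041  0.0166] turn 8.41
```

```bash
echo '-0.02,-0.019,0,1,0.02
-0.055,-0.051,0,3,0.02
-0.092,-0.086,0,5,0.02
-0.13,-0.121,0,7,0.02
-0.167,-0.156,0,8.4,0.02
-0.2,-0.186,0.005,8.4,0.02
-0.219,-0.204,0.016,8.4,0.02
-0.219,-0.204,0.016,8.4,0.02' > rows.txt && python3 -m pendant rows.txt; echo '0,0,0,0,0.02
0,0,0,0,0.02' > rows.txt && python3 -m pendant rows.txt
python3 - <<'E'
from h import *
s=snap("side",4);o=status.get_obs();p=o["tool_pos"]
print(p,o["force"])
u,v=proj(s,[.532,.1413,.1]).astype(int);print(u,v,"tip",proj(s,p-[0,0,.1055]),"screw",proj(s,[.532,.1413,.086]))
cv2.imwrite("pics/above.png",cv2.resize(s["frame"][v-60:v+40,u-65:u+65],(780,600),interpolation=2)[:,:,::-1])
E
python3 go.py .532 .1413 .197 -65
```

```text
clock: 7.12
tool_pos: [0.5315, 0.1422, 0.224]
orientation: [179.9, -0.0, -64.9]
force: [0.1, -0.0, -0.9]
opening: 0.0282
gripper_force: 30.0
clock: 7.38
tool_pos: [0.532, 0.1401, 0.2258]
orientation: [-180.0, -0.0, -65.1]
force: [0.1, 0.0, -0.3]
opening: 0.0276
gripper_force: 30.0
[0.53204182 0.14053154 0.22587506] [ 0.52795617  0.38972686 -1.67697018]
260 179 tip [259.9329157  170.71449032] screw [261.02062592 185.72933572]
clock 7.575 pos [0.532  0.1405 0.2259] rpy [-179.97    0.    -65.04] q [ 35.2   9.9 -17.4   0.  -62.7 -10.2]
F [ 0.53  0.39 -1.68] M [ 0.023 -0.027  0.049] open 0.0278 grip 30.0
shift [-0.0007 -0.0003  0.0289] turn -0.04
```

View pics/above.png

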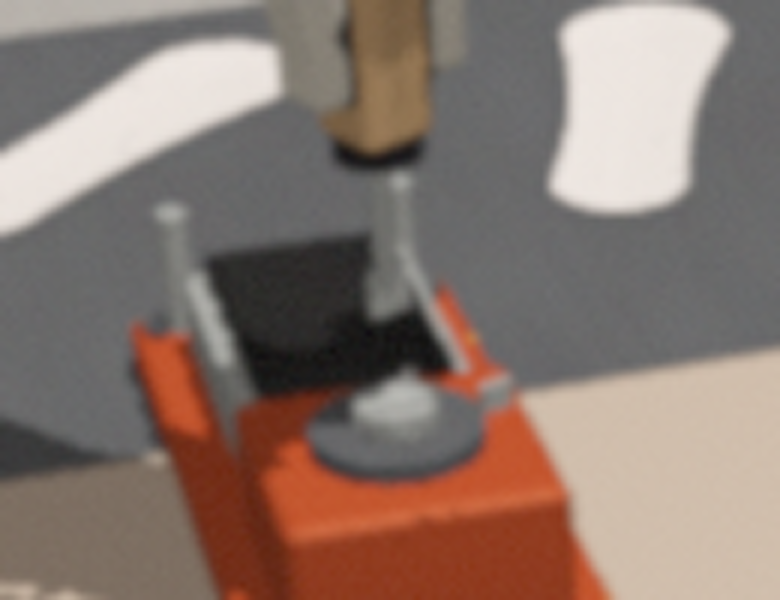

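Picture: blade tip at (388,310) stands over the screw head at (396,400), both matching their projections, so the lateral alignment is good. I descend gently.

```bash
echo '0,0,0.01,0,0.02
0,0,0.02,0,0.02
0,0,0.029,0,0.02
0,0,0.029,0,0.02' > rows.txt && python3 -m pendant rows.txt; echo '0,0,0.001,0,0.02
0,0,0.002,0,0.02
0,0,0.003,0,0.02
0,0,0.003,0,0.02' > rows.txt && python3 -m pendant rows.txt;python3 go.py .532 .1413 .1915 -65
```

```text
clock: 8.07
tool_pos: [0.5314, 0.1408, 0.1953]
orientation: [179.9, -0.0, -65.0]
force: [-0.3, -0.3, -1.3]
opening: 0.0281
gripper_force: 30.0
clock: 8.57
tool_pos: [0.532, 0.1411, 0.1936]
orientation: [-180.0, 0.0, -65.0]
force: [-0.3, 0.5, -1.2]
opening: 0.0279
gripper_force: 30.0
clock 8.575 pos [0.532  0.1411 0.1936] rpy [-179.99    0.    -65.  ] q [ 35.2  11.5 -19.9  -0.  -58.6 -10.2]
F [-0.35  0.54 -1.17] M [ 0.025  0.049 -0.037] open 0.0279 grip 30.0
shift [-0.0002 -0.0001  0.0021] turn 0.0
```

```bash
for i in 1 2; do echo '0,0,0.0005,0,0.02
0,0,0.001,0,0.02
0,0,0.001,0,0.02' > rows.txt && python3 -m pendant rows.txt | sed -n 2,4p; done; python3 go.py .532 .1413 .1915 -65
```

```text
tool_pos: [0.532, 0.1411, 0.1925]
orientation: [180.0, -0.0, -65.0]
force: [0.2, -0.3, -1.9]
tool_pos: [0.5319, 0.1411, 0.1915]
orientation: [180.0, -0.0, -65.0]
force: [0.1, 0.1, -1.4]
clock 9.325 pos [0.5319 0.1411 0.1915] rpy [179.99  -0.   -65.  ] q [ 35.3  11.6 -20.   -0.  -58.3 -10.2]
F [ 0.1   0.1  -1.39] M [ 0.053 -0.013  0.064] open 0.0279 grip 30.0
shift [-0.0001 -0.0001  0.    ] turn 0.0
```

```bash
echo '0,0,0.0005,0,0.02
0,0,0.0005,0,0.02' > rows.txt && python3 -m pendant rows.txt | sed -n 2,4p;  echo '0,0,0.0005,0,0.02
0,0,0.0005,0,0.02' > rows.txt && python3 -m pendant rows.txt | sed -n 2,4p; python3 go.py .532 .1413 .1915 -65
```

```text
tool_pos: [0.532, 0.1411, 0.1912]
orientation: [-180.0, -0.0, -65.0]
force: [0.6, 0.8, 0.3]
tool_pos: [0.5321, 0.1411, 0.1908]
orientation: [-180.0, -0.0, -65.0]
force: [-0.9, -1.0, 1.9]
clock 9.825 pos [0.5321 0.1411 0.1908] rpy [-1.7998e+02 -1.0000e-02 -6.4990e+01] q [ 35.3  11.7 -20.1   0.  -58.2 -10.2]
F [-0.91 -1.02  1.94] M [-0.021  0.315  0.028] open 0.0278 grip 30.0
shift [-0.0002 -0.     -0.0007] turn 0.01
```

Contact at about 3 N. A touch more, then rotate clockwise toward the slot.

```bash
echo '0,0,0.0005,0,0.02
0,0,0.0005,0,0.02' > rows.txt && python3 -m pendant rows.txt | sed -n 2,4p;  echo '0,0,0,3,0.02
0,0,0,6,0.02' > rows.txt && python3 -m pendant rows.txt | sed -n 2,4p; python3 go.py .532 .1413 .1915 -65
```

```text
tool_pos: [0.5321, 0.1411, 0.1904]
orientation: [-180.0, -0.0, -65.0]
force: [-1.0, -0.3, 3.3]
tool_pos: [0.532, 0.1413, 0.1902]
orientation: [-180.0, 0.0, -71.1]
force: [0.8, -1.3, -0.1]
clock 10.325 pos [0.532  0.1413 0.1902] rpy [-1.7998e+02  1.0000e-02 -7.1090e+01] q [ 35.3  11.7 -20.1  -0.  -58.1 -16.3]
F [ 0.78 -1.25 -0.08] M [-0.635 -0.341 -0.052] open 0.028 grip 30.0
shift [-0.      0.     -0.0013] turn -6.09
```

```bash
echo '0,0,0.0005,3,0.02
0,0,0.0005,5,0.02' > rows.txt && python3 -m pendant rows.txt | sed -n 2,4p;  echo '0,0,0.0005,3,0.02
0,0,0.001,5,0.02' > rows.txt && python3 -m pendant rows.txt | sed -n 2,4p; python3 go.py .532 .1413 .1855 -85.5
```

```text
tool_pos: [0.5321, 0.1411, 0.1897]
orientation: [-180.0, 0.0, -76.1]
force: [-0.1, -0.1, 3.5]
tool_pos: [0.5317, 0.141, 0.188]
orientation: [180.0, -0.0, -81.1]
force: [-0.1, -0.1, -1.2]
clock 10.825 pos [0.5317 0.141  0.188 ] rpy [ 1.7995e+02 -1.0000e-02 -8.1090e+01] q [ 35.2  11.8 -20.3  -0.  -57.9 -26.3]
F [-0.14 -0.13 -1.18] M [-0.126 -0.051  0.044] open 0.028 grip 30.0
shift [-0.0003 -0.0004  0.0025] turn 4.41
```

Force fell to zero and the blade is dropping in. Turn to the slot angle and descend to the bottom.

```bash
echo '0,0,0.0005,2,0.02
0,0,0.001,3,0.02
0,0,0.001,3,0.02' > rows.txt && python3 -m pendant rows.txt | sed -n 2,4p;  echo '0,0,0.0005,0,0.02
0,0,0.0007,0,0.02
0,0,0.0007,0,0.02' > rows.txt && python3 -m pendant rows.txt | sed -n 2,4p; python3 go.py .532 .1413 .1855 -85.5
```

```text
tool_pos: [0.5319, 0.1412, 0.1874]
orientation: [180.0, 0.0, -84.0]
force: [0.3, -0.0, -0.5]
tool_pos: [0.532, 0.1411, 0.1869]
orientation: [-180.0, -0.0, -84.0]
force: [-0.5, 0.5, -1.6]
clock 11.575 pos [0.532  0.1411 0.1869] rpy [-180.     -0.    -83.99] q [ 35.3  11.9 -20.4   0.  -57.7 -29.2]
F [-0.45  0.47 -1.6 ] M [ 0.045 -0.014  0.005] open 0.0276 grip 30.0
shift [-0.0002 -0.0001  0.0014] turn 1.51
```

```bash
for i in 1 2 3 4; do echo '0,0,0.0005,0,0.02
0,0,0.0005,0,0.02' > rows.txt && python3 -m pendant rows.txt | sed -n 2,4p; done;  python3 go.py .532 .1413 .1855 -85.5
```

```text
tool_pos: [0.532, 0.1411, 0.1863]
orientation: [180.0, -0.0, -84.0]
force: [-0.1, -0.0, -1.3]
tool_pos: [0.5319, 0.1411, 0.1858]
orientation: [180.0, -0.0, -84.0]
force: [-0.2, -0.1, -1.1]
tool_pos: [0.532, 0.1411, 0.1855]
orientation: [-180.0, -0.0, -84.0]
force: [-0.5, -0.4, -0.0]
tool_pos: [0.5321, 0.1411, 0.1853]
orientation: [-180.0, 0.0, -84.0]
force: [-2.0, -0.6, 5.2]
clock 12.575 pos [0.5321 0.1411 0.1853] rpy [-179.97    0.    -83.99] q [ 35.3  12.  -20.5   0.  -57.5 -29.2]
F [-2.02 -0.56  5.16] M [-0.004  0.846  0.019] open 0.0282 grip 30.0
shift [-0.0002  0.0001 -0.0002] turn 1.51
```

Bottomed at the expected 6 mm depth, about 6 N. I ease off slightly and turn clockwise.

```bash
echo '0,0,-0.0003,2,0.02
0,0,-0.0003,4,0.02
0,0,-0.0003,6,0.02
0,0,-0.0003,8,0.02
0,0,-0.0003,11,0.02
0,0,-0.0003,14,0.02
0,0,-0.0003,17,0.02
0,0,-0.0003,20,0.02' > rows.txt && python3 -m pendant rows.txt; python3 go.py .532 .1413 .1855 -130; echo '0,0,0,3,0.02
0,0,0,6,0.02
0,0,0,9,0.02
0,0,0,12,0.02
0,0,0,15,0.02
0,0,0,18,0.02
0,0,0,21,0.02
0,0,0,24,0.02' > rows.txt && python3 -m pendant rows.txt; python3 go.py .532 .1413 .1855 -130
python3 - <<'E'
from h import *
s=snap("side",8);u,v=proj(s,[.532,.1413,.078]).astype(int);print(u,v)
for n,a in(("bar",0),):print(n,proj(s,[.5706,.1551,.08]),[proj(s,[.532+r*np.cos(t),.1411+r*np.sin(t),.08]) for r in(.016,.032) for t in(np.radians(19.7),)])
cv2.imwrite("pics/turn.png",cv2.resize(s["frame"][v-24:v+24,u-24:u+40],(800,600),interpolation=2)[:,:,::-1])
E
```

```text
clock: 13.58
tool_pos: [0.532, 0.1406, 0.1853]
orientation: [-180.0, -0.0, -104.2]
force: [-0.4, -3.7, 5.2]
opening: 0.0278
gripper_force: 30.0
clock 13.575 pos [0.532  0.1406 0.1853] rpy [-1.7999e+02 -5.0000e-02 -1.0415e+02] q [ 35.2  12.  -20.5   0.1 -57.5 -49.4]
F [-0.36 -3.7   5.22] M [-1.418  0.081  0.137] open 0.0278 grip 30.0
shift [-0.0006  0.0002 -0.0002] turn 25.85
clock: 14.58
tool_pos: [0.5319, 0.1403, 0.1853]
orientation: [-180.0, -0.1, -128.2]
force: [-1.1, -4.2, 6.4]
opening: 0.0275
gripper_force: 30.0
clock 14.575 pos [0.5319 0.1403 0.1853] rpy [-1.7997e+02 -8.0000e-02 -1.2816e+02] q [ 35.2  12.  -20.5   0.1 -57.6 -73.4]
F [-1.09 -4.22  6.41] M [-1.805  0.34   0.13 ] open 0.0275 grip 30.0
shift [-0.0008  0.0005 -0.0002] turn 1.84
261 189
bar [277.52392517 182.387647  ] [array([267.67590704, 186.02502058]), array([274.01685082, 183.7121725 ])]
```

View pics/turn.png

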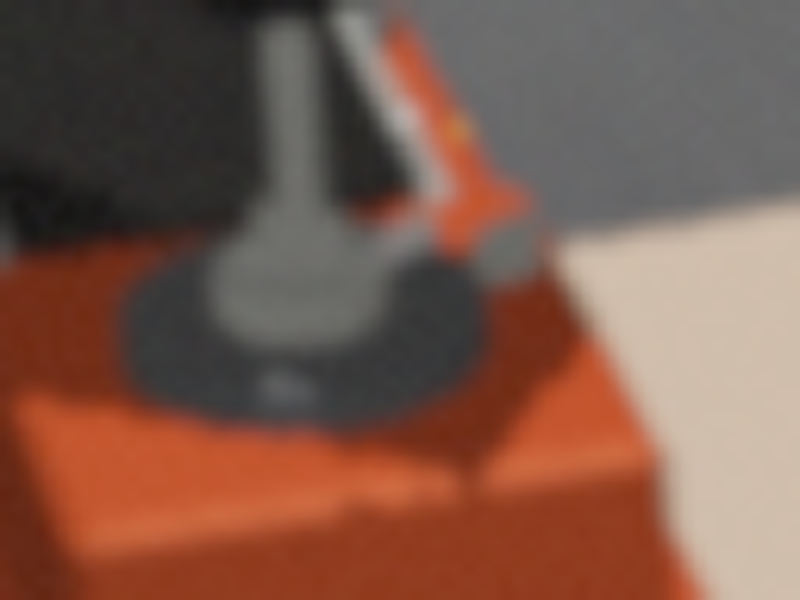

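Picture: the pointer (pale bar) runs from about (385,262) to (435,222) and the index bar top is at about (508,235), so the pointer is still some degrees short of it. I compute the angle.

Run:
```python
from h import *
s=snap("side",8);o=[261-24,189-24]
f=lambda p,z:ray(s,o[0]+(p[0]+.5)/12.5-.5,o[1]+(p[1]+.5)/12.5-.5,np.array(z))
I=cv2.resize(s["frame"][165:213,237:301],(800,600),interpolation=2)
h=cv2.cvtColor(I,cv2.COLOR_RGB2HSV)
# dial centre in side view: dark blob
m=(h[...,2]<90)&(h[...,1]<90);m[:215]=0
for r in range(205,290,10):
    print(r,[int(x) for x in h[r,370:560:10,2]],[int(x) for x in h[r,370:560:20,1]])
for p in((385,262),(432,222),(410,242)):
    for z in(.080,.082):
        w=f(p,z);print(p,z,w.round(4),np.degrees(np.arctan2(w[1]-.1413,w[0]-.5322)).round(1),np.hypot(w[1]-.1413,w[0]-.5322).round(4))
w=f((508,232),.08);print("bar",w)
```

```text
205 [78, 92, 113, 129, 142, 158, 173, 184, 190, 192, 194, 192, 187, 181, 171, 157, 137, 117, 105] [137, 158, 110, 94, 137, 187, 180, 149, 86, 7]
215 [97, 115, 135, 149, 154, 159, 171, 183, 192, 194, 192, 187, 178, 168, 156, 142, 128, 115, 107] [129, 134, 93, 103, 165, 186, 158, 119, 66, 14]
225 [104, 122, 139, 149, 148, 148, 159, 176, 189, 191, 183, 171, 155, 139, 128, 121, 116, 116, 114] [81, 86, 57, 83, 170, 171, 115, 64, 37, 34]
235 [105, 119, 131, 136, 132, 131, 141, 161, 178, 180, 167, 148, 129, 114, 108, 109, 112, 121, 126] [29, 35, 21, 60, 165, 147, 67, 12, 30, 57]
245 [107, 116, 122, 122, 117, 112, 116, 136, 154, 158, 147, 128, 113, 107, 108, 108, 114, 126, 138] [7, 10, 9, 48, 157, 125, 32, 9, 36, 78]
255 [111, 113, 115, 109, 99, 91, 88, 101, 116, 124, 121, 112, 108, 107, 107, 108, 111, 121, 140] [9, 11, 5, 38, 138, 99, 17, 7, 32, 82]
265 [108, 106, 100, 89, 77, 67, 63, 69, 79, 88, 94, 99, 102, 105, 108, 110, 111, 115, 134] [7, 10, 3, 16, 77, 54, 13, 17, 46, 88]
275 [104, 98, 85, 72, 62, 56, 54, 56, 58, 64, 75, 87, 98, 106, 110, 111, 111, 112, 125] [7, 6, 4, 5, 9, 17, 23, 53, 85, 118]
285 [102, 93, 78, 64, 57, 55, 57, 57, 56, 58, 66, 80, 97, 108, 112, 113, 112, 112, 117] [10, 3, 4, 13, 14, 12, 63, 112, 143, 159]
(385, 262) 0.08 [0.547 0.149 0.08 ] 27.5 0.0167
(385, 262) 0.082 [0.5462 0.1452 0.082 ] 15.8 0.0145
(432, 222) 0.08 [0.558  0.1602 0.08  ] 36.2 0.032
(432, 222) 0.082 [0.5572 0.1564 0.082 ] 31.2 0.0292
(410, 242) 0.08 [0.5527 0.1545 0.08  ] 32.7 0.0244
(410, 242) 0.082 [0.5519 0.1507 0.082 ] 25.6 0.0218
bar [0.56906792 0.15223578 0.08      ]
```

```bash
echo '0,0,0,3,0.02
0,0,0,6,0.02
0,0,0,9,0.02
0,0,0,11,0.02
0,0,0,11,0.02' > rows.txt && python3 -m pendant rows.txt
python3 - <<'E'
from h import *
s=snap("side",10)
I=cv2.resize(s["frame"][165:213,237:301],(800,600),interpolation=2)
a=np.array([237,165])
for t in(15,19.7,25):
    print(t,[((proj(s,[.5322+r*np.cos(np.radians(t)),.1413+r*np.sin(np.radians(t)),.081])-a+.5)*12.5).astype(int) for r in(.018,.025,.032)])
h=cv2.cvtColor(I,cv2.COLOR_RGB2HSV)
cv2.imwrite("pics/turn2.png",I[:,:,::-1])
E
```

```text
clock: 16.0
tool_pos: [0.5317, 0.1402, 0.1853]
orientation: [-180.0, -0.1, -139.1]
force: [-1.4, -3.7, 5.9]
opening: 0.0281
gripper_force: 30.0
15 [array([404, 262]), array([441, 251]), array([477, 239])]
19.7 [array([400, 259]), array([434, 246]), array([469, 234])]
25 [array([394, 255]), array([426, 241]), array([458, 228])]
```

View pics/turn2.png

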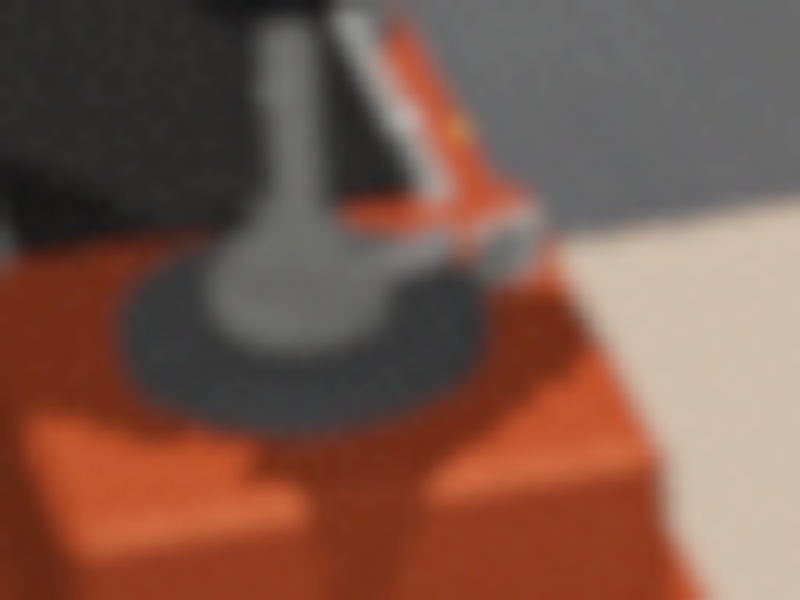

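Picture: the pointer now lies at (385–452, 270–238), nearly in line with the index bar at (512,228). I relieve the torque, lift out, and step aside so the top camera can check.

```bash
echo '0,0,0,-2,0.02
0,0,0,-4,0.02
0,0,-0.003,-4,0.02
0,0,-0.008,-4,0.02
0,0,-0.02,-4,0.02
0,0,-0.045,-4,0.02
0,0,-0.05,-4,0.02' > rows.txt && python3 -m pendant rows.txt; python3 go.py .33 .52 .235 -100
```

```text
clock: 17.38
tool_pos: [0.5331, 0.1419, 0.2375]
orientation: [-179.9, 0.2, -135.0]
force: [0.3, -0.2, -0.6]
opening: 0.0277
gripper_force: 30.0
clock 17.375 pos [0.5331 0.1419 0.2375] rpy [-179.94    0.23 -134.99] q [ 35.3   9.4 -16.4   0.  -64.  -80.3]
F [ 0.32 -0.23 -0.63] M [ 0.107 -0.129  0.07 ] open 0.0277 grip 30.0
shift [-0.1238  0.411   0.0025] turn -34.99
```

```bash
echo '-0.01,0.035,0,-4,0.02
-0.028,0.092,0,-9,0.02
-0.045,0.15,0,-14,0.02
-0.062,0.207,0,-19,0.02
-0.08,0.265,0,-24,0.02
-0.097,0.322,0,-29,0.02
-0.112,0.37,0,-33,0.02
-0.124,0.41,0,-35,0.02' > rows.txt && python3 -m pendant rows.txt | head -2
cat > point.py <<'E'
from h import *
s=snap("top",10);c=(.532,.141);n=601
I=ortho(s,c,.080,.06,n);h=cv2.cvtColor(I,cv2.COLOR_RGB2HSV)
A=proj(s,[.532,.141,.086]);print("axis px",A, "mean",I.mean((0,1)))
xy=lambda p:np.array([c[0]-.06+p[0]*.0002,c[1]+.06-p[1]*.0002])
g=(h[...,1]<110).astype(np.uint8);g[:120]=0
m=cv2.morphologyEx(g,2,cv2.getStructuringElement(2,(121,121)));cs,_=cv2.findContours(m,0,2);c0=max(cs,key=cv2.contourArea)
I78=ortho(s,c,.078,.06,n)
e=cv2.fitEllipse(cv2.convexHull(c0));print("dial@.08",xy(e[0]),np.array(e[1])*.2)
# polar brightness of pointer ring and index ring
gr=I.min(2).astype(float)
for ax in ((.5322,.1412),xy(e[0])):
    for lo,hi,nm in((.019,.030,"pointer"),(.037,.045,"bar")):
        t=np.radians(np.arange(-30,120,.5));r=np.linspace(lo,hi,12)
        X=ax[0]+np.outer(r,np.cos(t));Y=ax[1]+np.outer(r,np.sin(t))
        v=cv2.remap(gr,((X-c[0]+.06)/.0002).astype(np.float32),((c[1]+.06-Y)/.0002).astype(np.float32),1)
        prof=v.mean(0);w=np.clip(prof-np.percentile(prof,50)-.4*(prof.max()-np.percentile(prof,50)),0,None)
        k=prof.argmax();w[abs(np.arange(len(t))-k)>30]=0
        print(nm,np.degrees((w*t).sum()/w.sum()).round(2),prof.max().round(),np.median(prof))
cv2.imwrite("pics/check.png",I)
E
python3 point.py
```

```text
clock: 18.38
tool_pos: [0.3282, 0.5205, 0.2347]
axis px [181.37139584 245.63553393] mean [159.37870604  90.64340353  52.76896243]
dial@.08 [0.53159503 0.13955771] [60.86287842 61.66203613]
pointer 23.65 191.0 93.802734375
bar 18.73 157.0 7.414388020833334
pointer 26.6 191.0 97.69986979166666
bar 20.59 156.0 6.979817708333334
```

Pointer is at about 25°, bar at about 20°: some 5.3° short. I go back in and finish.

```bash
python3 go.py .5322 .1412 .225 -132
```

```text
clock 18.875 pos [0.3302 0.518  0.2354] rpy [ 1.8000e+02  2.0000e-02 -1.0006e+02] q [ 75.7  15.5  -8.7  -0.  -65.8 -85.7]
F [ 0.3   0.02 -1.22] M [ 0.086 -0.091 -0.006] open 0.0278 grip 30.0
shift [ 0.3357 -0.2647  0.0103] turn 31.94
```

```bash
echo '0.03,-0.024,0,3,0.02
0.076,-0.06,0,8,0.02
0.123,-0.097,0,13,0.02
0.17,-0.134,0,18,0.02
0.217,-0.171,0,23,0.02
0.264,-0.208,0,27,0.02
0.31,-0.244,0,31,0.02
0.3357,-0.2647,0.01,32,0.02' > rows.txt && python3 -m pendant rows.txt | head -2; echo '0,0,0,0,0.02
0,0,0,0,0.02
0,0,0,0,0.02' > rows.txt && python3 -m pendant rows.txt | sed -n 2,4p;python3 go.py .5322 .1412 .193 -132
```

```text
clock: 19.88
tool_pos: [0.5334, 0.1394, 0.2262]
tool_pos: [0.532, 0.1428, 0.2256]
orientation: [-180.0, 0.0, -131.9]
force: [0.3, -0.7, -1.6]
clock 20.25 pos [0.532  0.1428 0.2256] rpy [-1.7999e+02  4.0000e-02 -1.3194e+02] q [ 35.4  10.  -17.3   0.  -62.6 -77.3]
F [ 0.26 -0.66 -1.58] M [ 0.131 -0.128  0.055] open 0.0279 grip 30.0
shift [ 0.001  -0.0012  0.0326] turn 0.06
```

```bash
echo '0.0005,-0.0006,0.01,0,0.02
0.001,-0.0012,0.02,0,0.02
0.001,-0.0012,0.03,0,0.02
0.001,-0.0012,0.0326,0,0.02
0.001,-0.0012,0.0326,0,0.02' > rows.txt && python3 -m pendant rows.txt | sed -n 2,4p; for i in 1 2 3 ; do echo '0,0,0.0005,0,0.02
0,0,0.001,0,0.02
0,0,0.001,0,0.02' > rows.txt && python3 -m pendant rows.txt | sed -n 2,4p; done; python3 go.py .5322 .1412 .1855 -132
```

```text
tool_pos: [0.5323, 0.1406, 0.1923]
orientation: [180.0, -0.0, -132.0]
force: [-0.0, 0.1, -1.1]
tool_pos: [0.5324, 0.1406, 0.1917]
orientation: [-180.0, 0.0, -132.0]
force: [0.6, 0.5, -1.7]
tool_pos: [0.5323, 0.1406, 0.1905]
orientation: [-180.0, -0.0, -132.0]
force: [-0.1, 0.7, -1.6]
tool_pos: [0.5324, 0.1406, 0.1899]
orientation: [-180.0, 0.0, -132.0]
force: [-1.1, -0.1, 3.3]
clock 22.0 pos [0.5324 0.1406 0.1899] rpy [-1.7999e+02  1.0000e-02 -1.3199e+02] q [ 35.2  11.7 -20.2   0.  -58.1 -77.2]
F [-1.11 -0.1   3.28] M [-0.202  0.328  0.017] open 0.0279 grip 30.0
shift [-0.0003  0.0006  0.0044] turn 0.01
```

```bash
echo '-0.0003,0.0006,0,-1,0.02
-0.0003,0.0006,0,-2,0.02
-0.0003,0.0006,0,-2,0.02' > rows.txt && python3 -m pendant rows.txt | sed -n 2,4p; echo '0,0,0,-1,0.02
0,0,0.0005,-2,0.02
0,0,0.0005,-2,0.02' > rows.txt && python3 -m pendant rows.txt | sed -n 2,4p;  python3 go.py .5322 .1412 .1855 -132
```

```text
tool_pos: [0.5322, 0.141, 0.1897]
orientation: [-180.0, -0.0, -130.0]
force: [0.2, -2.5, 3.6]
tool_pos: [0.5316, 0.1412, 0.1885]
orientation: [180.0, -0.1, -128.0]
force: [-1.5, -2.3, -1.9]
clock 22.75 pos [0.5316 0.1412 0.1885] rpy [ 1.7995e+02 -6.0000e-02 -1.2798e+02] q [ 35.3  11.8 -20.2  -0.  -58.  -73.2]
F [-1.54 -2.31 -1.92] M [-0.457  0.549 -0.065] open 0.0275 grip 30.0
shift [-0.0004 -0.0005  0.003 ] turn 4.02
```

Dropped in. Descend to the bottom.

```bash
echo '0,0,0.0005,0,0.02
0,0,0.001,0,0.02
0,0,0.001,0,0.02' > rows.txt && python3 -m pendant rows.txt | sed -n 2,4p; for i in 1 2 3; do echo '0,0,0.0005,0,0.02
0,0,0.0007,0,0.02
0,0,0.0007,0,0.02' > rows.txt && python3 -m pendant rows.txt | sed -n 2,4p; done; python3 go.py .5322 .1412 .1853 -132
```

```text
tool_pos: [0.5318, 0.141, 0.1879]
orientation: [180.0, -0.0, -128.0]
force: [-2.8, -1.8, -1.5]
tool_pos: [0.5319, 0.141, 0.1873]
orientation: [180.0, -0.0, -128.0]
force: [-2.8, -3.7, 0.2]
tool_pos: [0.5319, 0.1411, 0.1866]
orientation: [180.0, -0.0, -128.0]
force: [-2.7, -5.0, 0.6]
tool_pos: [0.5319, 0.1411, 0.1859]
orientation: [180.0, -0.0, -128.0]
force: [-3.1, -3.9, 0.1]
clock 24.25 pos [0.5319 0.1411 0.1859] rpy [ 1.7999e+02 -3.0000e-02 -1.2800e+02] q [ 35.2  11.9 -20.5   0.  -57.6 -73.2]
F [-3.15 -3.88  0.12] M [-1.711  1.35  -0.007] open 0.028 grip 30.0
shift [-0.0003 -0.0001  0.0006] turn 4.0
```

```bash
echo '0.0006,0,0.0003,0,0.02
0.0006,0,0.0006,2,0.02
0.0006,0,0.0006,4,0.02
0.0006,0,0.0006,6,0.02
0.0006,0,0.0006,8,0.02
0.0006,0,0.0006,10,0.02
0.0006,0,0.0006,11,0.02
0.0006,0,0.0006,11,0.02' > rows.txt && python3 -m pendant rows.txt; python3 go.py .5317 .1402 .1853 -144.4
```

```text
clock: 25.25
tool_pos: [0.5314, 0.1406, 0.1854]
orientation: [180.0, -0.0, -139.1]
force: [-4.2, -2.8, 2.6]
opening: 0.028
gripper_force: 30.0
clock 25.25 pos [0.5314 0.1406 0.1854] rpy [ 1.8000e+02 -3.0000e-02 -1.3907e+02] q [ 35.2  11.9 -20.6  -0.  -57.6 -84.3]
F [-4.18 -2.81  2.58] M [-1.451  1.848  0.069] open 0.028 grip 30.0
shift [ 0.0001 -0.0004  0.0001] turn 5.33
```

```bash
echo '0,0,0,1.5,0.02
0,0,0,3,0.02
0,0,0,4.5,0.02
0,0,0,5.3,0.02
0,0,0,5.3,0.02' > rows.txt && python3 -m pendant rows.txt|sed -n 2,4p; python3 go.py .5317 .1402 .1853 -144.4;  echo '0,0,0,-2,0.02
0,0,0,-4,0.02
0,0,-0.003,-4,0.02
0,0,-0.008,-4,0.02
0,0,-0.02,-4,0.02
0,0,-0.045,-4,0.02
0,0,-0.05,-4,0.02' > rows.txt && python3 -m pendant rows.txt; python3 go.py .33 .52 .235 -100
```

```text
tool_pos: [0.5314, 0.1406, 0.1854]
orientation: [180.0, -0.0, -144.4]
force: [-4.4, -3.8, 3.6]
clock 25.875 pos [0.5314 0.1406 0.1854] rpy [ 1.8000e+02 -4.0000e-02 -1.4437e+02] q [ 35.2  11.9 -20.6  -0.  -57.6 -89.6]
F [-4.37 -3.85  3.57] M [-1.475  1.925  0.076] open 0.0277 grip 30.0
shift [-0.     -0.0005  0.0001] turn 0.03
clock: 26.75
tool_pos: [0.5333, 0.1417, 0.2381]
orientation: [-179.9, 0.3, -140.3]
force: [0.1, -0.4, -0.7]
opening: 0.0273
gripper_force: 30.0
clock 26.75 pos [0.5333 0.1417 0.2381] rpy [-179.94    0.31 -140.29] q [ 35.2   9.4 -16.4   0.  -63.9 -85.6]
F [ 0.12 -0.35 -0.65] M [ 0.037 -0.115 -0.009] open 0.0273 grip 30.0
shift [-0.0853  0.4209  0.0031] turn -40.29
```

```bash
echo '-0.008,0.037,0,-4,0.02
-0.02,0.095,0,-9,0.02
-0.031,0.154,0,-14,0.02
-0.043,0.213,0,-19,0.02
-0.055,0.272,0,-24,0.02
-0.067,0.331,0,-29,0.02
-0.077,0.38,0,-34,0.02
-0.085,0.42,0,-40,0.02' > rows.txt && python3 -m pendant rows.txt | head -2; python3 point.py
```

```text
clock: 27.75
tool_pos: [0.3275, 0.5203, 0.2352]
axis px [181.37139584 245.63553393] mean [159.41831556  90.66769749  52.76336167]
dial@.08 [0.53167286 0.13964084] [60.94579468 61.63855591]
pointer 18.68 192.0 93.67936197916667
bar 18.74 157.0 7.401204427083334
pointer 21.74 190.0 97.41959635416666
bar 20.51 156.0 6.7530517578125
```

View pics/check.png

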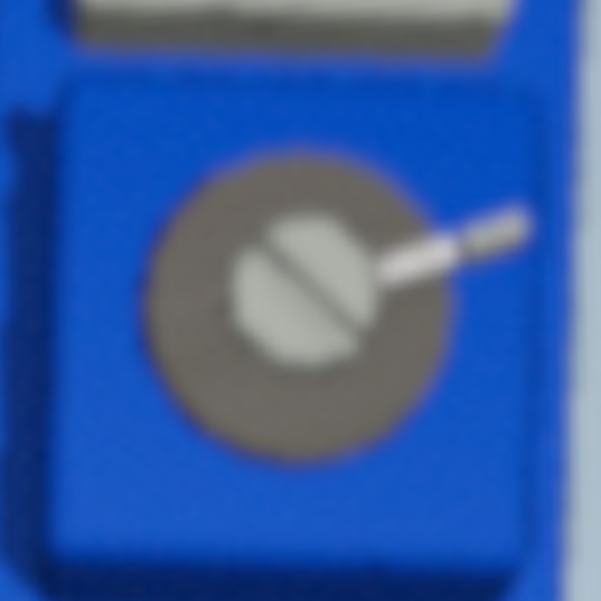

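Check picture: pointer (380,272)–(452,248) and bar (463,247)–(530,220) are collinear, within about 1°. Now back to the block.

```bash
python3 go.py .4824 -.1541 .235 -56.7
```

```text
clock 28.25 pos [0.3294 0.5175 0.2357] rpy [-1.8000e+02  3.0000e-02 -1.0038e+02] q [ 75.7  15.4  -8.8  -0.  -65.8 -86.1]
F [-0.8  -0.67 -1.12] M [ 0.029 -0.058 -0.032] open 0.0279 grip 30.0
shift [ 6.331e-01 -2.715e-01  3.000e-04] turn -43.68
```

```bash
echo '0.03,-0.013,0,-3,0.02
0.08,-0.034,0,-8,0.02
0.135,-0.058,0,-13,0.02
0.19,-0.081,0,-18,0.02
0.245,-0.105,0,-23,0.02
0.3,-0.129,0,-28,0.02
0.355,-0.152,0,-33,0.02
0.41,-0.176,0,-38,0.02' > rows.txt && python3 -m pendant rows.txt | head -2;  python3 go.py .4824 -.1541 .235 -56.7
```

```text
clock: 29.25
tool_pos: [0.4288, 0.0811, 0.2361]
clock 29.25 pos [0.4288 0.0811 0.2361] rpy [-1.7989e+02  1.0000e-02 -6.2150e+01] q [ 36.8  -2.1 -29.1   0.  -62.8  -8.9]
F [ 1.56  0.34 -2.16] M [ 0.12  -0.235  0.043] open 0.0281 grip 30.0
shift [0.233  0.0625 0.0009] turn -5.45
```

```bash
echo '0.05,0.013,0,-2,0.02
0.1,0.027,0,-4,0.02
0.15,0.04,0,-5.5,0.02
0.19,0.051,0,-5.5,0.02
0.22,0.059,0,-5.5,0.02
0.233,0.0625,0,-5.5,0.02
0.233,0.0625,0,-5.5,0.02
0.233,0.0625,0,-5.5,0.02' > rows.txt && python3 -m pendant rows.txt | head -2;  python3 go.py .4824 -.1541 .172 -56.7
```

```text
clock: 30.25
tool_pos: [0.4814, -0.1515, 0.2354]
clock 30.25 pos [ 0.4814 -0.1515  0.2354] rpy [-179.99    0.    -56.79] q [  4.9   5.1 -21.8  -0.  -63.1  28.4]
F [-0.07  0.67 -1.32] M [ 0.054 -0.015  0.004] open 0.0281 grip 30.0
shift [0.0027 0.0006 0.0634] turn -0.09
```

```bash
echo '0.0025,0.0006,0.02,0,0.02
0.0025,0.0006,0.045,0,0.02
0.0025,0.0006,0.06,0,0.02
0.0025,0.0006,0.06,0,0.02' > rows.txt && python3 -m pendant rows.txt | sed -n 2,4p; echo '0,0,0.01,0,0.02
0,0,0.02,0,0.02
0,0,0.03,0,0.02
0,0,0.03,0,0.02' > rows.txt && python3 -m pendant rows.txt | sed -n 2,4p;  python3 go.py .4824 -.1541 .1125 -56.7
```

```text
tool_pos: [0.482, -0.1539, 0.1747]
orientation: [179.9, 0.1, -56.7]
force: [0.5, 0.1, -1.3]
tool_pos: [0.4819, -0.1545, 0.1444]
orientation: [179.9, 0.1, -56.8]
force: [-0.5, 0.2, -0.9]
clock 31.25 pos [ 0.4819 -0.1545  0.1444] rpy [ 1.7991e+02  6.0000e-02 -5.6810e+01] q [  4.5  10.5 -28.7  -0.  -50.9  28.7]
F [-0.46  0.22 -0.92] M [ 0.028 -0.012 -0.046] open 0.028 grip 30.0
shift [-0.0001 -0.0007  0.0319] turn -0.11
```

```bash
echo '0,0,0.01,0,0.02
0,0,0.02,0,0.02
0,0,0.028,0,0.02
0,0,0.03,0,0.02
0,0,0.031,0,0.02
0,0,0.0318,0,0.02
0,0,0.0318,0,0.02' > rows.txt && python3 -m pendant rows.txt | sed -n 2,4p;  python3 go.py .4824 -.1541 .112 -56.7
```

```text
tool_pos: [0.4827, -0.1544, 0.1138]
orientation: [-180.0, -0.0, -56.8]
force: [-0.6, 0.7, -0.9]
clock 32.125 pos [ 0.4827 -0.1544  0.1138] rpy [-1.7998e+02 -1.0000e-02 -5.6790e+01] q [  4.5  12.7 -30.7   0.  -46.5  28.7]
F [-0.56  0.73 -0.91] M [ 0.038 -0.028  0.058] open 0.0283 grip 30.0
shift [-0.0004  0.0001  0.0018] turn -0.09
```

```bash
for i in 1 2 3; do echo '0,0,0.0005,0,0.02
0,0,0.0007,0,0.02
0,0,0.0007,0,0.02' > rows.txt && python3 -m pendant rows.txt | sed -n 2,4p;done
```

```text
tool_pos: [0.4826, -0.1544, 0.1129]
orientation: [-180.0, -0.0, -56.8]
force: [0.2, 0.3, -1.1]
tool_pos: [0.4826, -0.1544, 0.1121]
orientation: [180.0, 0.0, -56.8]
force: [0.3, -0.7, -1.6]
tool_pos: [0.4825, -0.1545, 0.1115]
orientation: [180.0, 0.0, -56.8]
force: [0.2, -0.3, 0.3]
```

Collar on the block. Release and rise.

```bash
echo '0,0,0,0,0.04
0,0,0,0,0.088
0,0,0,0,0.088
0,0,0,0,0.088
0,0,0,0,0.088
0,0,0,0,0.088' > rows.txt && python3 -m pendant rows.txt; echo '0,0,-0.02,0,0.088
0,0,-0.06,0,0.088
0,0,-0.12,0,0.088
0,0,-0.15,0,0.088
0,0,-0.15,0,0.088
0,0,-0.15,0,0.088' > rows.txt && python3 -m pendant rows.txt
python3 - <<'E'
from h import *
s=snap("side",4)
for z in(.066,.14): print(proj(s,[.4825,-.1543,z]))
z=s["z_map"];v,u=np.mgrid[:480,:640]
P=(np.stack([(u-s["cx"])/s["f"]*z,(v-s["cy"])/s["f"]*z,z],-1)-s["t"])@s["R"]
m=(np.hypot(P[...,0]-.4825,P[...,1]+.1543)<.03)&(P[...,2]>.07)&(P[...,2]<.16)&(z>0)
q=P[m];print(len(q),q[:,2].max())
for a,b in((.08,.1),(.1,.12),(.12,.14)): k=(q[:,2]>a)&(q[:,2]<b);print(k.sum(),q[k].mean(0))
E
```

```text
clock: 34.0
tool_pos: [0.4826, -0.1544, 0.1115]
orientation: [180.0, 0.0, -56.8]
force: [-1.0, -0.8, 0.0]
opening: 0.0822
gripper_force: 0.0
clock: 34.75
tool_pos: [0.4821, -0.1543, 0.2609]
orientation: [180.0, 0.0, -56.8]
force: [-0.3, -0.9, 0.4]
opening: 0.0874
gripper_force: 0.0
[276.14182538 280.19091758]
[273.52448495 242.60131039]
995 0.14615198910048444
229 [ 0.47959983 -0.16421576  0.09002529]
242 [ 0.47916647 -0.16414758  0.11017376]
242 [ 0.47931532 -0.16420393  0.13018726]
```

Handle is upright in the block with its top at about 0.142 m. Handing in.

```bash
python3 -c "from plant import job;print(job.close_job())"
```

```text
the job is handed in; nothing more can be done
None
```

The adjuster's pointer lines up with the index bar to within about 1°, and the screwdriver is back upright in its block and released. The vertical force read on the jig stayed below about 10 N; it took two engagements, as the first turn stopped about 5° short, and about 35 s.

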